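# Refit the hook-in cover of a vial bay

### The job

Close the open vial bay with its cover, the large rectangular plate with the bow handle: hold it tilted, hook one short edge under the bay's overhanging lip, then lower the other end until the cover lies flat down in the recess, and let go only then - do not drop it. Leave the small square cover with the round knob where it is.

Things in the scene. Friction and masses are not known exactly. Their poses are not given: they have to be found in the camera images.
- cover (a point): The right cover, loose, flat on the bench: teal plate 140 (x) x 100 (y) x 6 mm, symmetric, 0.2 kg, z up. White bow handle across its middle: grip bar along y, 70 mm long, 12 mm thick in x, from 38 to 56 mm above the plate's underside, on two posts at y = 30 and -30 mm. This point: on the centre line 28 mm above the underside, 19 mm below the grip bar's middle.
- bay: Open vial bay, white low module fixed to the bench, 174 (x) x 136 (y) mm. Origin: centre of its underside, z up. Recess for the cover 154 (x) x 116 (y) mm, centred; the black ledge the cover lies on is 50 mm above the bench. Side walls and the sill at the +x end rise 18 mm above the ledge; the lip is along the -x end (the robot's side). A flat cover has 14 mm play in x, 16 mm in y.
- lip (a point): Middle of the free edge of the bay's lip, on its underside: x = -57 mm in the bay, 18 mm above the ledge; axes as the bay's. The lip spans the bay's width, is 5 mm thick, and overhangs the recess by 20 mm (end wall at x = -77). The cover's short edge enters under it, near the ledge, with the cover tilted 8 to 25 degrees, the +x end raised over the sill.
- small_cover (a point): Bystander, loose: smaller square plate of the same teal, 80 x 80 x 6 mm, with a round white knob 32 mm across, 40 mm high in all, lying on the bench. Point on its centre line, 20 mm above its underside. Not to be moved.
There are look-alikes about, which are no part of the job. What is shaped like the part that bears cover but purple or red is not meant.

How it is judged:
At the end, for the whole second after the job is handed in: The large cover lies flat (within 4 degrees) on the ledge inside the bay's recess, one short edge under the lip, its centre within 12 mm along and 14 mm across of the recess's centre and its underside within 4 mm of the ledge; the small cover is within 30 mm of where it started (x of cover in the frame of bay between -0.012 and 0.012 m and y of cover in the frame of bay between -0.014 and 0.014 m and z of cover in the frame of bay between 0.072 and 0.082 m and angle between cover's own z axis and vertical below 0.07 rad and angle between the x axis of cover and the x axis of bay, either way round below 0.26 rad and distance of small_cover from where it was at the start of the episode below 0.03 m); the robot touches nothing.
It fails at once if the cover is let go while it is tilted more than 7 degrees (dropped) (angle between cover's own z axis and vertical above 0.12 rad and contact force between the fingers and cover_plate below 0.02 N).
It fails at once if the small cover is moved more than 30 mm (distance of small_cover from where it was at the start of the episode above 0.03 m).
It also fails if it takes over 45 s, if anything falls off the work surface, if the arm or the gripper's body presses on something with over 40 N, if the wrist force passes 120 N, or if a joint passes its speed limit or range.

### The arm

A 7-joint arm with a two-finger parallel gripper is mounted at the origin on the work surface. World frame = base frame: x ahead of the robot, y to its left, z up, the work surface at z = 0. Lengths are in m, angles in rad, forces in N, time in s.
With the tool pointing down it reaches from about 0.35 to 0.9 m from the base axis. Payload 8.1 kg.
Tool frame: the origin (TCP) lies between the finger pads; the fingertips stand 8 mm ahead of it and the grasp point (between the pads) lies 11 mm behind it; z points along the fingers, y is the line along which they close (so a half turn about z gives the same grasp; the last joint's range is limited). The gripper opens to 92 mm and grips with 3 to 60 N. Pads are 19 mm wide; open, the fingers measure 130 mm over their backs; the gripper's body (75 mm by 190 mm) begins 47 mm behind the grasp point.
Start: joints at [1.029, 0.434, 0.025, 1.573, -0.012, 1.134, -0.075], TCP at [0.266, -0.566, 0.235] pointing down, gripper open.
Joint ranges: [-2.62, 2.62], [-0.44, 2.09], [-1.27, 1.32], [0.08, 2.57], [-1.32, 4.46], [0.12, 2], [-2.74, 2.74]. Speed limits (rad/s): [2.22, 2.22, 3.01, 3.01, 3.14, 3.14, 3.14].

### API

Orientations are given as [roll, pitch, yaw] about the fixed x, y, z axes, in that order (R = Rz(yaw) Ry(pitch) Rx(roll)).
In Python, from cell import bot gives the robot as it stands.
- The arm moves only by the tool play_rows, never from a script. Its argument "targets" is a list of rows, each a list of 3 entries, a list of its own where there are three numbers: the turn, a rotation vector about the tool's x, y, z in degrees, then the shift along the tool's x, y, z in cm, then the finger opening in cm, from 0 to 9.18. In form: [[[ax, ay, az], [tx, ty, tz], hand], ...]. A call has 1 to 12 rows; each row is the pose to reach, as a shift and turn from the pose commanded when the call began, along the tool's axes at that moment; what a row does not reach only later rows make up. A row lasts 1/10 s, in which the tool goes at most 50 mm and 8.59 degrees, less where a joint would pass 70% of its speed; a pose out of reach is approached as far as the arm can. A call with a gripper value outside its range is refused whole. The fingers move at their own pace and stop on an object; "squeeze" is the grip in N (left out, the last holds). Time passes only in rows, so rows that repeat a pose let the fingers close. It gives the time, the measured TCP pose, the force, the opening and the grip force at its end, in the units of the state.
- bot.read_state(): the state, without advancing time (a new reading comes with each control period).
- bot.capture(name): name is "scene" or "top"; returns the picture (400x640x3 uint8, red, green, blue); there is no depth.
- bot.camera_info(name): a dict with "fx", "fy", "cx", "cy" (pixels), "view" (4x4, takes a point from world to camera coordinates). Camera axes: x right, y up, looking along -z (the intrinsics and any distortion apply to the point x, -y, -z); pixel columns grow to the right and rows downward; lengths in m; the calibration is good to about 2 mm. A picture is of the moment at which its call begins. camera_info takes no time and is no camera call.
- bot.finish_job(): hands the job in; it is judged then, once.
The state is a dict: "t": time; "q": joint angles; "qvel": joint speeds; "joint_torque": joint torques, N m; "eef_pos": TCP position; "eef_rot": TCP orientation; "wrist_force": force on the tool from outside, world axes, zero at the start; "moment": the same for the moment, N m; "finger_gap": finger opening in m; "finger_force": force on a finger pad.
Only numpy, scipy, OpenCV 4.12 (cv2) and the standard library are available. Lean on these libraries where they do the work, as an engineer would, in place of code of your own. Each camera call takes 0.05 s, during which the arm holds its last target. There are 200 camera calls.

## Working session

There is one attempt and no reset: what is moved stays moved. The work goes in short steps, Python scripts to look and compute and a tool call to move; the robot and the scene stay as the last step left them, time stands still between calls to the robot, and variables do not carry over. Pictures are saved under pics/ and viewed, at most 10 in all, crops included, and the job is handed in when it is done.

Besides the shell and the picture viewer there is one more tool, called after "Request:" as a command line: name --argument value ..., lists and objects as JSON in quotes. play_rows: Moves the arm, as the interface text tells. Its arguments: {"type":"object","properties":{"targets":{"type":"array","items":{"type":"array"}},"squeeze":{"type":"number"}},"required":["targets"]}

```bash
mkdir -p pics; ls; python3 - <<'E'
from cell import bot
import cv2,numpy as np
for n in("scene","top"):
    im=bot.capture(n); cv2.imwrite(f"pics/{n}0.png",im[:,:,::-1]); c=bot.camera_info(n); print(n,{k:(np.round(v,4).tolist() if k=="view" else v) for k,v in c.items()})
s=bot.read_state();print(s)
E
```

```text
pics
scene {'fx': 454.17287957564935, 'fy': 454.17287957564935, 'cx': 315.83734318702693, 'cy': 196.89598601606437, 'view': [[0.686, 0.7276, -0.009, -0.4048], [-0.5369, 0.5145, 0.6686, 0.1821], [0.4911, -0.4538, 0.7436, -1.3751], [0.0, 0.0, 0.0, 1.0]]}
top {'fx': 497.20813677249197, 'fy': 497.20813677249197, 'cx': 319.98892805107863, 'cy': 202.89367376908294, 'view': [[-0.0042, -0.9999, -0.0097, 0.0805], [0.9965, -0.005, 0.0831, -0.525], [-0.0831, -0.0093, 0.9965, -1.2737], [0.0, 0.0, 0.0, 1.0]]}
{'t': 0.1, 'q': array([ 1.02937365,  0.4351129 ,  0.02495712,  1.57396516, -0.01158596,
        1.1340341 , -0.07512299]), 'qvel': array([-0.0010617 , -0.00137091,  0.00151186, -0.00152919,  0.00081918,
       -0.0006695 , -0.00026536]), 'joint_torque': array([ 4.10390116e-03, -6.69127321e+01,  9.89058316e-01, -3.15147936e+01,
       -6.03782432e-02,  3.74816428e-02,  7.52641904e-05]), 'eef_pos': array([ 0.26531851, -0.56540603,  0.23406421]), 'eef_rot': array([-3.14022403e+00,  1.30379308e-04,  4.38751689e-01]), 'wrist_force': array([ 0.41615061,  0.67788418, -1.45262571]), 'moment': array([ 0.00054261, -0.0104141 , -0.00068915]), 'finger_force': 0.0, 'finger_gap': 0.09163147261018073}
```

View pics/scene0.png

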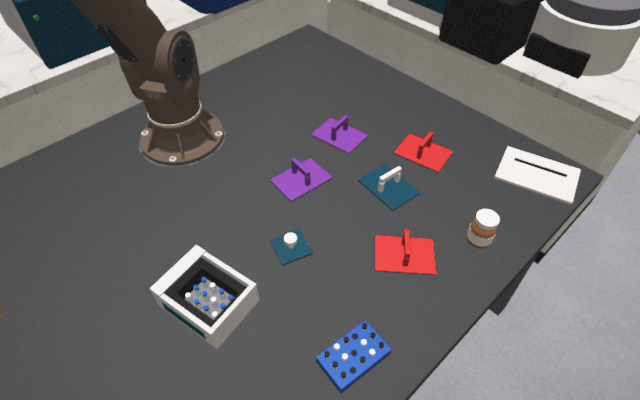

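View pics/top0.png

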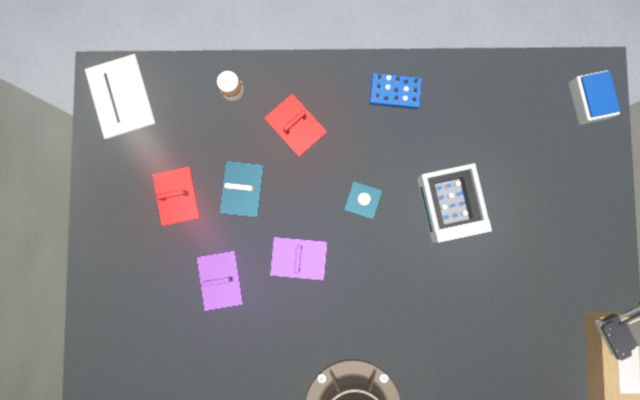

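In the scene view the teal plate with the white bow handle is at scene (389,185) / top (241,188). The look-alikes are purple at top (299,258) and (219,281), and red at (176,196) and (295,125). The teal plate with the round knob at top (363,200) is the bystander. Only the first is teal with a bow handle, so it is the cover. The bay is at top (455,203), its wide lip at the bottom. I'll confirm in one enlarged crop.

```bash
python3 - <<'E'
import cv2,numpy as np
t=cv2.imread("pics/top0.png");s=cv2.imread("pics/scene0.png")
def cr(im,u,v):
    return cv2.resize(im[v:v+75,u:u+100],(400,300),interpolation=cv2.INTER_CUBIC)
m=np.vstack([np.hstack([cr(t,191,150),cr(s,340,150)]),np.hstack([cr(t,405,163),cv2.resize(s[240:348,136:280],(400,300),interpolation=cv2.INTER_CUBIC)])])
cv2.imwrite("pics/crop.png",np.clip(m*1.5,0,255).astype(np.uint8))
E
```

```text
(no output)
```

View pics/crop.png

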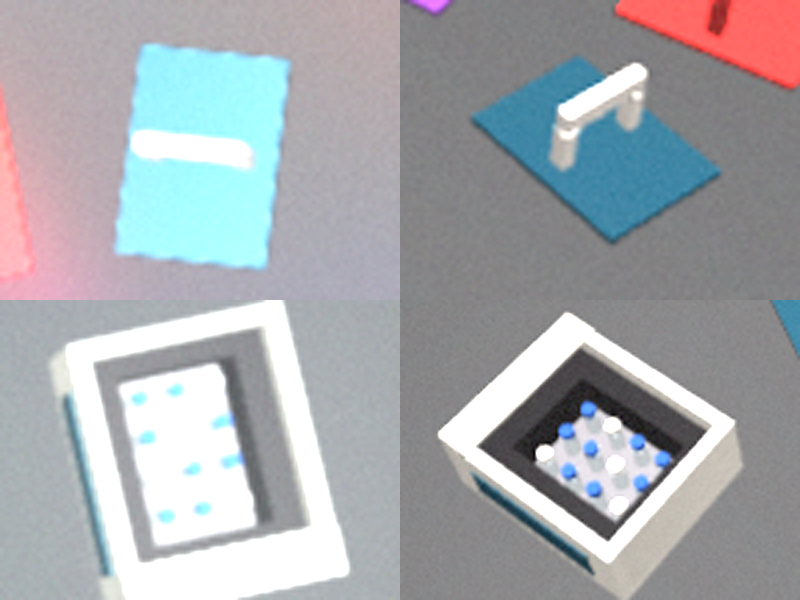

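The crop confirms the cover: teal plate, white bow handle, corners at crop (145,45),(290,60),(267,268),(117,252). The bay's wide lip strip is at its -x end, at the bottom in the top view.

```bash
cat >h.py <<'E'
from cell import bot
import numpy as np
from scipy.optimize import least_squares
C={n:bot.camera_info(n) for n in("scene","top")}
def proj(n,P):
    c=C[n];V=np.array(c["view"]);p=np.asarray(P)@V[:3,:3].T+V[:3,3]
    return np.c_[c["cx"]-c["fx"]*p[:,0]/p[:,2],c["cy"]+c["fy"]*p[:,1]/p[:,2]]
def fit(obs,x0,dof=4):
    def r(x):
        c,s=np.cos(x[3]),np.sin(x[3]);R=np.array([[c,-s,0],[s,c,0],[0,0,1]])
        return np.concatenate([(proj(n,np.array(M)@R.T+x[:3])-np.array(U)).ravel() for n,M,U in obs])
    o=least_squares(r,x0,loss="soft_l1");return o.x,np.round(r(o.x),1)
def up(a,ou,ov,k): a=np.array(a,float);return (a+.5)/k-.5+[ou,ov]
E
python3 - <<'E'
from h import *
a,b=.07,.05
pl=[[a,b,.006],[a,-b,.006],[-a,-b,.006],[-a,b,.006]]
o=[("top",pl,up([(145,45),(290,60),(267,268),(117,252)],191,150,4)),
("scene",pl,up([(320,172),(212,240),(72,120),(177,57)],340,150,4))]
print(fit(o,[.6,.2,0,0]))
bar=[[0,.035,.047],[0,-.035,.047]]
print("bar",fit([("top",bar,up([(131,143),(253,155)],191,150,4)),("scene",bar,up([(248,75),(158,113)],340,150,4))],[.6,.2,0,0]))
a,b=.087,.068
M=[[a,b,.068],[a,-b,.068],[-a,-b,.073],[-a,b,.073]]
print("bay",fit([("top",M[:3],up([(67,47),(283,0),(348,273)],405,163,4)),("scene",M,up([(335,123),(207,262),(40,135),(168,12)],136,240,400/144))],[.6,-.2,0,.2]))
print("knob",fit([("top",[[0,0,.04]],[(364,199)]),("scene",[[0,0,.04]],[(290.5,238)])],[.6,0,0,0]))
E
```

```text
(array([ 5.66843818e-01,  2.86534701e-01,  2.85324533e-04, -1.07072994e-01]), array([-1.2, -0.6, -0.2, -0.6, -0.4, -0.2, -0.4, -0.1, -0.2,  0.2, -0.8,
        0.8, -1.4, -0.3, -0.6, -0.1]))
bar (array([ 0.56616274,  0.28871963,  0.0063093 , -0.16712268]), array([ 0.5, -1.2, -3.1,  0.2, -1.7, -0.6,  0.1,  0.6]))
bay (array([ 5.22820129e-01, -2.61062114e-01,  2.56255096e-04,  1.99893094e-01]), array([-0.5, -0.9, -1.8, -0. , -1.4, -0.7, -0.7,  0.1, -0.3,  0.3, -1.4,
       -0.5, -0.3,  0.1]))
knob (array([ 0.53504246, -0.03325145, -0.00197514,  0.        ]), array([-0.9, -0.6, -1.1,  0.1]))
```

```bash
cat >>h.py <<'E'
from scipy.spatial.transform import Rotation as Ro
def cur():
    s=bot.read_state();return np.array(s["eef_pos"]),Ro.from_euler("xyz",s["eef_rot"]),s
def go(pos,yaw,tilt=0):
    """yaw: cover yaw; tilt deg raises cover +x end. prints tool-frame turn/shift"""
    p,R,s=cur()
    T=Ro.from_euler("z",yaw)*Ro.from_euler("y",-tilt,degrees=True)*Ro.from_euler("xz",[0,np.pi/2]) *Ro.from_euler("x",np.pi)
    print("turn",np.round((R.inv()*T).as_rotvec(degrees=True),2),"shift",np.round(100*R.inv().apply(np.array(pos)-p),2))
def where(s=None):
    p,R,s=cur();print(s["t"],p,s["eef_rot"],s["wrist_force"],s["finger_gap"],s["finger_force"])
E
python3 - <<'E'
from h import *
go([.566,.287,.16],-.107); go([.566,.287,.036],-.107)
E
```

```text
turn [-8.000e-02 -3.000e-02 -5.873e+01] shift [ 63.43 -64.38   7.49]
turn [-8.000e-02 -3.000e-02 -5.873e+01] shift [ 63.43 -64.37  19.89]
```

Request:
play_rows --targets '[[[0, 0, -58.7], [63.4, -64.4, 4], 5], [[0, 0, -58.7], [63.4, -64.4, 4], 5], [[0, 0, -58.7], [63.4, -64.4, 4], 5], [[0, 0, -58.7], [63.4, -64.4, 4], 5], [[0, 0, -58.7], [63.4, -64.4, 4], 5], [[0, 0, -58.7], [63.4, -64.4, 4], 5], [[0, 0, -58.7], [63.4, -64.4, 4], 5], [[0, 0, -58.7], [63.4, -64.4, 4], 5], [[0, 0, -58.7], [63.4, -64.4, 4], 5], [[0, 0, -58.7], [63.4, -64.4, 4], 5], [[0, 0, -58.7], [63.4, -64.4, 4], 5], [[0, 0, -58.7], [63.4, -64.4, 4], 5]]'

```text
t: 1.3
eef_pos: [0.4649, 0.0013, 0.2081]
eef_rot: [3.142, 0.0, 1.463]
wrist_force: [1.1, -0.4, 0.3]
finger_gap: 0.0498
finger_force: 0.0
```

```bash
python3 - <<'E'
from h import *
where();go([.566,.287,.16],-.107)
E
```

```text
1.3 [0.46488988 0.00129267 0.2081002 ] [3.14150997e+00 2.88221744e-04 1.46271311e+00] [ 1.11041977 -0.38011343  0.34593649] 0.0498344964624381 0.0
turn [ 0.    0.02 -0.06] shift [29.5   6.97  4.8 ]
```

Request:
play_rows --targets '[[[0, 0, 0], [28, 6.5, 4.5], 5], [[0, 0, 0], [28, 6.5, 4.5], 5], [[0, 0, 0], [28, 6.5, 4.5], 5], [[0, 0, 0], [28, 6.5, 4.5], 5], [[0, 0, 0], [28, 6.5, 4.5], 5], [[0, 0, 0], [28, 6.5, 4.5], 5], [[0, 0, 0], [28, 6.5, 4.5], 5], [[0, 0, 0], [28, 6.5, 4.5], 5], [[0, 0, 0], [28, 6.5, 4.5], 5]]'

```text
t: 2.2
eef_pos: [0.5594, 0.2695, 0.1629]
eef_rot: [-3.141, 0.001, 1.462]
wrist_force: [1.1, -0.3, 0.8]
finger_gap: 0.0501
finger_force: 0.0
```

```bash
python3 - <<'E'
from h import *
import cv2
where();go([.566,.287,.16],-.107);go([.566,.287,.036],-.107)
im=bot.capture("scene")[:,:,::-1];cv2.imwrite("pics/a.png",cv2.resize(im[60:260,280:500],None,fx=2.5,fy=2.5))
E
```

```text
2.2 [0.55938738 0.26948099 0.16286361] [-3.14120043e+00  1.42144245e-03  1.46215507e+00] [ 1.11477356 -0.27115405  0.7882417 ] 0.05005142853759279 0.0
turn [-0.02  0.08 -0.09] shift [1.81 0.47 0.28]
turn [-0.02  0.08 -0.09] shift [ 1.83  0.47 12.68]
```

View pics/a.png

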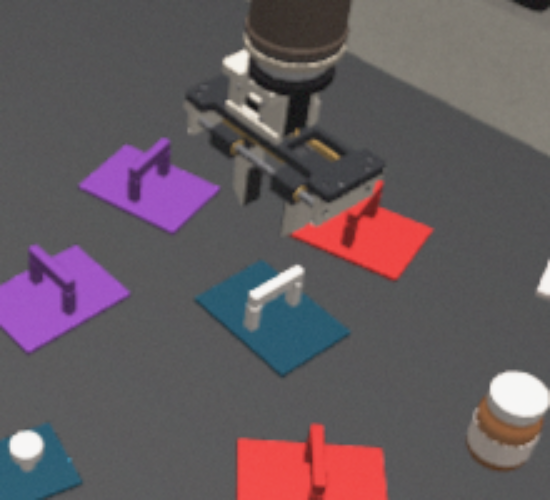

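The open gripper hangs above and behind the cover's handle (handle at crop (275,285)), clear of the neighbours. Centring, then descending.

Request:
play_rows --targets '[[[0, 0, 0], [1.8, 0.5, 2], 5], [[0, 0, 0], [1.8, 0.5, 5], 5], [[0, 0, 0], [1.8, 0.5, 8], 5], [[0, 0, 0], [1.8, 0.5, 10.5], 5], [[0, 0, 0], [1.8, 0.5, 12], 5], [[0, 0, 0], [1.8, 0.5, 12.7], 5], [[0, 0, 0], [1.8, 0.5, 12.7], 5], [[0, 0, 0], [1.8, 0.5, 12.7], 5]]'

```text
t: 3.05
eef_pos: [0.5671, 0.2885, 0.0374]
eef_rot: [3.14, -0.001, 1.463]
wrist_force: [0.0, 0.2, 0.3]
finger_gap: 0.0501
finger_force: 0.0
```

Request:
play_rows --targets '[[[0, 0, 0], [0, 0, 0], 0.5], [[0, 0, 0], [0, 0, 0], 0.5], [[0, 0, 0], [0, 0, 0], 0.5], [[0, 0, 0], [0, 0, 0], 0.5], [[0, 0, 0], [0, 0, 0], 0.5], [[0, 0, 0], [0, 0, 0], 0.5], [[0, 0, 0], [0, 0, 0], 0.5]]' --squeeze 35

```text
t: 3.75
eef_pos: [0.5664, 0.2883, 0.0362]
eef_rot: [3.142, -0.0, 1.463]
wrist_force: [-0.8, -0.4, 2.2]
finger_gap: 0.0115
finger_force: 35.0
```

```bash
python3 - <<'E'
from h import *
where()
E
```

```text
3.75 [0.56639676 0.28832598 0.03623988] [ 3.14150920e+00 -3.24724735e-06  1.46323488e+00] [-0.76681775 -0.43082045  2.15925299] 0.011463592806737002 34.991610646247864
```

```bash
cat >>h.py <<'E'
BAY=np.array([.523,-.261]);YB=.2
def wp(ex,ez,th,y=0):
    t=np.radians(th);x=ex+.07*np.cos(t)-.036*np.sin(t);z=ez+.07*np.sin(t)+.036*np.cos(t)
    c,s=np.cos(YB),np.sin(YB);P=[BAY[0]+c*x-s*y,BAY[1]+s*x+c*y,z];go(P,YB,th);return P
E
python3 - <<'E'
from h import *
print(wp(-.045,.13,15)); wp(-.045,.13,0)
E
```

```text
turn [-14.88   2.31 -17.52] shift [-54.68   2.85 -14.67]
[np.float64(0.5360322610792206), np.float64(-0.2583582298938729), np.float64(0.1828906629035829)]
turn [  0.     0.   -17.62] shift [-54.32   3.97 -12.98]
```

Request:
play_rows --targets '[[[0, 0, 0], [0, 0, -2], 0.5], [[0, 0, 0], [0, 0, -5], 0.5], [[0, 0, 0], [0, 0, -9], 0.5], [[0, 0, 0], [0, 0, -13], 0.5], [[0, 0, 0], [0, 0, -15], 0.5], [[0, 0, 0], [0, 0, -16], 0.5], [[0, 0, 0], [0, 0, -16], 0.5]]'

```text
t: 4.45
eef_pos: [0.5666, 0.2884, 0.1968]
eef_rot: [3.14, -0.001, 1.463]
wrist_force: [-0.4, 0.5, -2.5]
finger_gap: 0.0116
finger_force: 35.0
```

```bash
python3 - <<'E'
from h import *
where();print(wp(-.045,.13,15))
E
```

```text
4.45 [0.56662149 0.28841208 0.19681143] [ 3.14049432e+00 -5.94264409e-04  1.46309375e+00] [-0.40429492  0.4864346  -2.462648  ] 0.011592039514364803 34.991825222969055
turn [-14.81   2.28 -17.53] shift [-54.69   2.83   1.36]
[np.float64(0.5360322610792206), np.float64(-0.2583582298938729), np.float64(0.1828906629035829)]
```

Request:
play_rows --targets '[[[0, 0, 0], [-2, 0.2, 0], 0.5], [[0, 0, 0], [-6, 0.4, 0], 0.5], [[-2, 0.3, -2], [-10, 0.6, 0], 0.5], [[-4, 0.6, -4], [-15, 0.8, 0], 0.5], [[-6, 0.9, -6], [-20, 1, 0], 0.5], [[-8, 1.2, -8], [-25, 1.3, 0], 0.5], [[-10, 1.5, -11], [-30, 1.6, 0], 0.5], [[-12, 1.8, -14], [-35, 1.9, 0], 0.5], [[-14, 2.1, -17.5], [-40, 2.2, 0], 0.5], [[-14.8, 2.3, -17.5], [-44, 2.5, 0], 0.5], [[-14.8, 2.3, -17.5], [-48, 2.7, 0], 0.5], [[-14.8, 2.3, -17.5], [-50, 2.8, 0], 0.5]]'

```text
t: 5.65
eef_pos: [0.5381, -0.2165, 0.1937]
eef_rot: [2.885, -0.001, 1.765]
wrist_force: [0.4, 0.4, -1.6]
finger_gap: 0.0118
finger_force: 35.0
```

Request:
play_rows --targets '[[[0, 0, 0], [-2, 0, 0], 0.5], [[0, 0, 0], [-4, 0, 0], 0.5], [[0, 0, 0], [-4, 0, 0], 0.5], [[0, 0, 0], [-4, 0, 0], 0.5], [[0, 0, 0], [-4, 0, 0], 0.5]]'

```text
t: 6.15
eef_pos: [0.5478, -0.2498, 0.195]
eef_rot: [2.883, -0.002, 1.772]
wrist_force: [-0.1, 0.9, -2.2]
finger_gap: 0.0119
finger_force: 35.0
```

```bash
python3 - <<'E'
from h import *
import cv2
where();print(wp(-.045,.13,15))
t=bot.capture("top")[:,:,::-1];s=bot.capture("scene")[:,:,::-1]
cv2.imwrite("pics/b.png",np.hstack([cv2.resize(s[190:350,100:260],(400,400),interpolation=2),cv2.resize(t[120:280,380:540],(400,400),interpolation=2)]))
E
```

```text
6.15 [ 0.54780328 -0.2497651   0.19503419] [ 2.88267846e+00 -1.84502752e-03  1.77160065e+00] [-0.06017954  0.86762965 -2.17016595] 0.011852178075716707 34.991852045059204
turn [-0.17 -0.11  0.02] shift [-0.61 -1.59  0.83]
[np.float64(0.5360322610792206), np.float64(-0.2583582298938729), np.float64(0.1828906629035829)]
```

View pics/b.png

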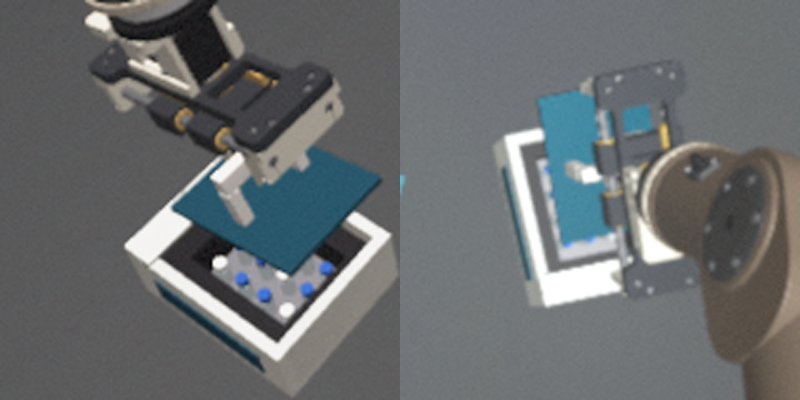

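The cover is held by its handle, tilted with the sill end up, over the bay (scene crop corners: left (172,208), bottom (297,270), right (382,182)). I'll check these against the predicted pose.

```bash
python3 - <<'E'
from h import *
p,R,s=cur()
# cover local -> tool: tool x=cover y, tool y=cover x, z=-z
L=np.array([[-.07,-.05,.006],[.07,-.05,.006],[.07,.05,.006]])-[0,0,.036]
P=p+R.apply(np.c_[L[:,1],L[:,0],-L[:,2]])
print(proj("scene",P)); print(up([(172,208),(297,270),(382,182)],100,190,2.5))
print("top",proj("top",P),up([(565-400,245),(537-400,97)],380,120,2.5))
b=Ro.from_euler("z",YB).apply([[.087,.068,.068],[.087,-.068,.068],[-.087,-.068,.073],[-.087,.068,.073]])+[*BAY,0]
print(proj("scene",b),up([(125,245),(278,358),(390,237)],100,190,2.5),proj("top",b),up([(497-400,140),(530-400,305)],380,120,2.5))
print(wp(-.045,.055,15)); wp(-.070,.055,15);
E
```

```text
[[166.04425485 272.68433487]
 [213.82173657 299.15400917]
 [250.97482372 260.06593575]]
[[168.5 272.9]
 [218.5 297.7]
 [252.5 262.5]]
top [[485.57875267 208.64048565]
 [476.97320629 149.87129889]
 [434.34316454 158.73394444]] [[445.7 217.7]
 [434.5 158.5]]
[[255.62964309 284.14309879]
 [210.01267052 334.43161598]
 [148.73640908 287.89124212]
 [195.91192727 244.16325344]] [[149.7 287.7]
 [210.9 332.9]
 [255.7 284.5]] [[420.86406611 173.46508246]
 [473.55456607 162.55377524]
 [490.16049487 230.08633459]
 [436.65211399 241.22493132]] [[418.5 175.7]
 [431.7 241.7]]
turn [-0.12 -0.06  0.05] shift [-0.6  -3.57  8.14]
[np.float64(0.5360322610792206), np.float64(-0.2583582298938729), np.float64(0.1078906629035829)]
turn [-0.12 -0.06  0.05] shift [-0.59 -5.98  7.5 ]
```

```bash
cat >>h.py <<'E'
def grip(sc,tp,scL,tpL,extra=None):
    "fit roll(deg about cover x at grip), dy, dx, dz (m) of cover in hand"
    p,R,s=cur()
    def world(L,q):
        L=np.array(L)-[0,0,.047];L=Ro.from_euler("xy",[q[0],q[4]],degrees=True).apply(L)+[q[2],q[1],.011+q[3]]
        return p+R.apply(np.c_[L[:,1],L[:,0],-L[:,2]])
    def r(q):
        return np.concatenate([(proj("scene",world(scL,q))-sc).ravel(),(proj("top",world(tpL,q))-tp).ravel(),q/[20,.01,.003,.005,2]])
    o=least_squares(r,[0.,0,0,0,0],x_scale=[1,.001,.001,.001,1]);return o.x,np.round(o.fun[:-5],1)
E
python3 - <<'E'
from h import *
import cv2
print(grip(up([(172,208),(297,270),(382,182)],100,190,2.5),up([(165,245),(137,97)],380,120,2.5),
 [[-.07,-.05,.006],[.07,-.05,.006],[.07,.05,.006]],[[-.07,.05,.006],[.07,.05,.006]]))
im=cv2.imread("pics/b.png")
i=np.full((600,800,3),0,np.uint8)
i[:,:]=cv2.resize(im[130:295,160:390],(800,600),interpolation=2); cv2.imwrite("pics/c.png",i)
E
```

```text
(array([ 0.41629568,  0.00142172,  0.00240919, -0.00184257,  0.89782065]), array([-1. , -0.2, -2.7,  2.3,  0.2, -1.9, -2.7, -1. , -1.3, -0.5]))
```

View pics/c.png

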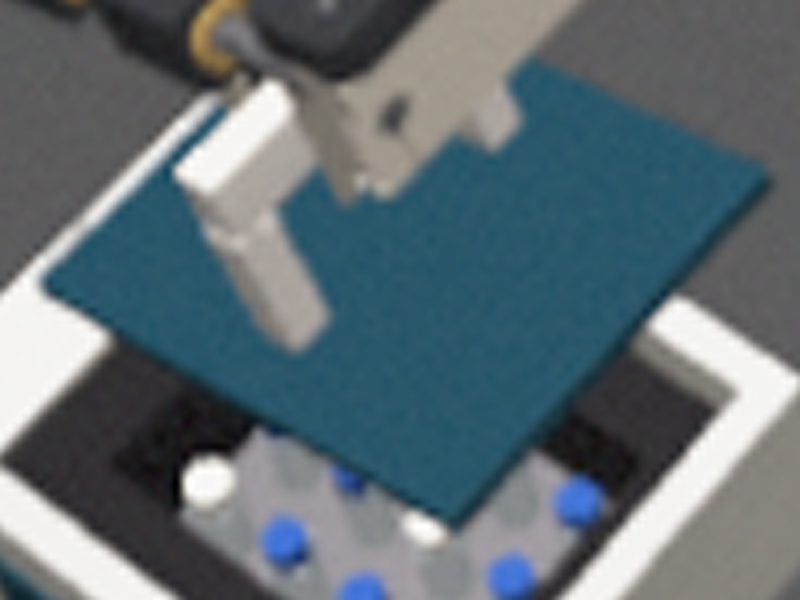

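The refined corners agree with the predicted pose to about 1 px relative to the bay, and the hold is level. Descending next.

Request:
play_rows --targets '[[[0, 0, 0], [-0.6, -1.6, 0.8], 0.5], [[0, 0, 0], [-0.6, -2, 2], 0.5], [[0, 0, 0], [-0.6, -2.5, 4], 0.5], [[0, 0, 0], [-0.6, -3, 6], 0.5], [[0, 0, 0], [-0.6, -3.4, 7.4], 0.5], [[0, 0, 0], [-0.6, -3.6, 8.1], 0.5], [[0, 0, 0], [-0.6, -3.6, 8.1], 0.5], [[0, 0, 0], [-0.6, -3.6, 8.1], 0.5]]'

```text
t: 7.05
eef_pos: [0.5361, -0.2597, 0.1088]
eef_rot: [2.881, -0.0, 1.77]
wrist_force: [-0.1, -0.4, -2.2]
finger_gap: 0.0118
finger_force: 35.0
```

```bash
python3 - <<'E'
from h import *
where();wp(-.045,.055,15);wp(-.070,.054,15)
import cv2
s=bot.capture("scene")[:,:,::-1]
cv2.imwrite("pics/d.png",cv2.resize(s[220:345,130:290],(768,600),interpolation=2))
E
```

```text
7.05 [ 0.5360768  -0.25974471  0.10882477] [ 2.88098815e+00 -6.05480571e-05  1.77035215e+00] [-0.05887943 -0.42899844 -2.24243639] 0.011786493442377031 34.99182164669037
turn [-0.07  0.   -0.03] shift [ 0.14 -0.    0.1 ]
turn [-0.07  0.   -0.03] shift [ 0.14 -2.44 -0.45]
```

View pics/d.png

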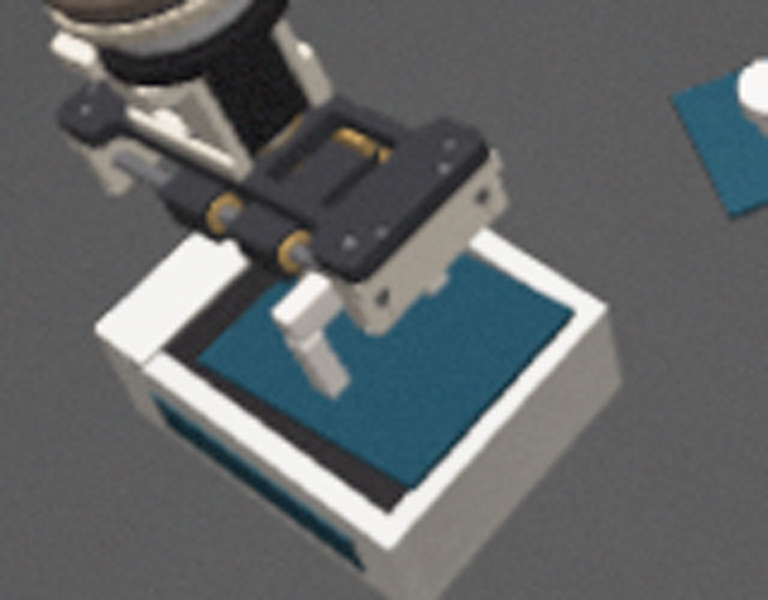

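The cover is inside the recess outline, -x edge short of the lip (left corner at crop (198,360), bottom (408,488), right (573,315)); the gap on the -y side looks wider, so I'll check the numbers.

```bash
python3 - <<'E'
from h import *
S=[768/160,600/125]
f=lambda a:np.array(a,float)/S+[130,220]-.5
p,R,s=cur()
L=np.array([[-.07,-.05,.006],[.07,-.05,.006],[.07,.05,.006]])-[0,0,.036]
P=p+R.apply(np.c_[L[:,1],L[:,0],-L[:,2]])
print(np.round(f([(198,360),(408,488),(573,315)])-proj("scene",P),1).tolist())
b=Ro.from_euler("z",YB).apply([[.087,.068,.068],[.087,-.068,.068],[-.087,-.068,.073],[.087,-.068,0]])+[*BAY,0]
print(np.round(f([(607,307),(390,548),(95,328)])-proj("scene",b)[:3],1).tolist())
# effect of 1mm in bay x,y at cover, in px
c,s_=np.cos(YB),np.sin(YB)
print(proj("scene",P[1:2]+[[.001*c,.001*s_,0]])-proj("scene",P[1:2]),proj("scene",P[1:2]+[[-.001*s_,.001*c,0]])-proj("scene",P[1:2]))
E
```

```text
[[1.3, -0.2], [0.7, 0.0], [0.5, 1.5]]
[[0.3, -0.7], [0.7, -0.8], [0.6, -0.1]]
[[0.38337912 0.27924287]] [[ 0.36699176 -0.39887699]]
```

Request:
play_rows --targets '[[[0, 0, 0], [0.1, -0.5, -0.1], 0.5], [[0, 0, 0], [0.1, -1.1, -0.2], 0.5], [[0, 0, 0], [0.1, -1.7, -0.3], 0.5], [[0, 0, 0], [0.1, -2.2, -0.4], 0.5], [[0, 0, 0], [0.1, -2.5, -0.45], 0.5], [[0, 0, 0], [0.1, -2.5, -0.45], 0.5], [[0, 0, 0], [0.1, -2.5, -0.45], 0.5]]'

```text
t: 7.8
eef_pos: [0.5111, -0.2638, 0.1067]
eef_rot: [2.881, 0.0, 1.77]
wrist_force: [0.1, -0.5, -2.8]
finger_gap: 0.0118
finger_force: 35.0
```

```bash
python3 - <<'E'
from h import *
where()
for th,ez in((15,.052),(12,.052),(9,.052),(6,.052),(3,.0515),(0,.051),(0,.0495)): wp(-.0715,ez,th)
E
```

```text
7.8 [ 0.51108403 -0.26379924  0.10668965] [2.88091086e+00 4.42576805e-05 1.77028584e+00] [ 0.06069274 -0.49326439 -2.83559055] 0.011775063679700081 34.99170541763306
turn [-0.06  0.01 -0.03] shift [ 0.04 -0.14  0.15]
turn [ 2.94  0.01 -0.03] shift [0.04 0.04 0.52]
turn [ 5.94  0.01 -0.03] shift [0.04 0.2  0.9 ]
turn [ 8.94  0.01 -0.03] shift [0.04 0.34 1.29]
turn [ 1.194e+01  1.000e-02 -3.000e-02] shift [0.04 0.44 1.73]
turn [ 1.494e+01  1.000e-02 -3.000e-02] shift [0.04 0.53 2.18]
turn [ 1.494e+01  1.000e-02 -3.000e-02] shift [0.04 0.49 2.32]
```

No contact so far. Lowering the far end while pivoting about the hooked edge.

Request:
play_rows --targets '[[[0, 0, 0], [0, -0.1, 0.15], 0.5], [[1.5, 0, 0], [0, -0.05, 0.33], 0.5], [[3, 0, 0], [0, 0.05, 0.52], 0.5], [[4.5, 0, 0], [0, 0.1, 0.7], 0.5], [[6, 0, 0], [0, 0.2, 0.9], 0.5], [[7.5, 0, 0], [0, 0.27, 1.1], 0.5], [[9, 0, 0], [0, 0.35, 1.3], 0.5], [[10.5, 0, 0], [0, 0.4, 1.5], 0.5], [[12, 0, 0], [0, 0.45, 1.7], 0.5], [[13.5, 0, 0], [0, 0.5, 1.95], 0.5], [[14.9, 0, 0], [0, 0.5, 2.15], 0.5], [[14.9, 0, 0], [0, 0.5, 2.15], 0.5]]'

```text
t: 9.0
eef_pos: [0.522, -0.2608, 0.0867]
eef_rot: [-3.141, -0.0, 1.772]
wrist_force: [-0.7, 0.0, -2.5]
finger_gap: 0.0113
finger_force: 35.0
```

Request:
play_rows --targets '[[[0, 0, 0], [0, 0, 0.05], 0.5], [[0, 0, 0], [0, 0, 0.1], 0.5], [[0, 0, 0], [0, 0, 0.15], 0.5], [[0, 0, 0], [0, 0, 0.15], 0.5]]'

```text
t: 9.4
eef_pos: [0.521, -0.2617, 0.0862]
eef_rot: [3.141, 0.0, 1.77]
wrist_force: [-1.7, 1.8, 4.2]
finger_gap: 0.0117
finger_force: 35.0
```

```bash
python3 - <<'E'
from h import *
where();wp(-.070,.050,0)
print(cur()[2]["moment"])
E
```

```text
9.4 [ 0.52100566 -0.26170062  0.08618651] [3.14079383e+00 1.42507024e-04 1.77014616e+00] [-1.6682559   1.80378432  4.24006845] 0.011744176583905861 34.994215965270996
turn [ 0.05  0.01 -0.04] shift [0.03 0.21 0.02]
[ 0.35077728  0.27954731 -0.00727235]
```

Seated by force: underside near 50 mm, force up about 7 N. Taking one look before releasing.

```bash
python3 - <<'E'
from h import *
import cv2
s=bot.capture("scene")[:,:,::-1]
cv2.imwrite("pics/e.png",cv2.resize(s[220:345,130:290],(768,600),interpolation=2))
E
```

```text
(no output)
```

View pics/e.png

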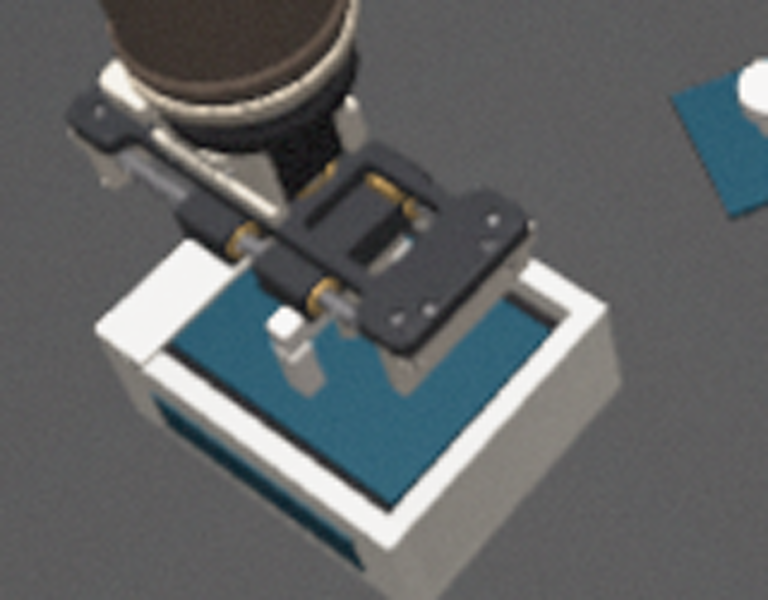

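The cover lies flat in the recess with its -x edge under the lip. A thin dark gap runs along the -y side at crop (280,430) and at the +y corner (555,320). Releasing gently, then backing straight up.

Request:
play_rows --targets '[[[0, 0, 0], [0, 0, -0.05], 1.5], [[0, 0, 0], [0, 0, -0.05], 2.5], [[0, 0, 0], [0, 0, -0.05], 3.5], [[0, 0, 0], [0, 0, -0.05], 3.5], [[0, 0, 0], [0, 0, -1], 3.5], [[0, 0, 0], [0, 0, -3], 3.5], [[0, 0, 0], [0, 0, -6], 3.5], [[0, 0, 0], [0, 0, -10], 3.5], [[0, 0, 0], [0, 0, -14], 3.5], [[0, 0, 0], [0, 0, -14], 3.5], [[0, 0, 0], [0, 0, -14], 3.5]]' --squeeze 5

```text
t: 10.55
eef_pos: [0.5216, -0.2618, 0.227]
eef_rot: [3.139, 0.002, 1.77]
wrist_force: [0.5, -0.8, -0.7]
finger_gap: 0.035
finger_force: 0.0
```

```bash
python3 - <<'E'
from h import *
import cv2
where()
s=bot.capture("scene")[:,:,::-1]
cv2.imwrite("pics/f.png",cv2.resize(s[220:345,130:290],(768,600),interpolation=2))
E
```

```text
10.55 [ 0.52156527 -0.26184271  0.2269901 ] [3.13930649e+00 1.55228822e-03 1.77037197e+00] [ 0.47416878 -0.83830312 -0.71068971] 0.035033096300498244 0.0
```

View pics/f.png

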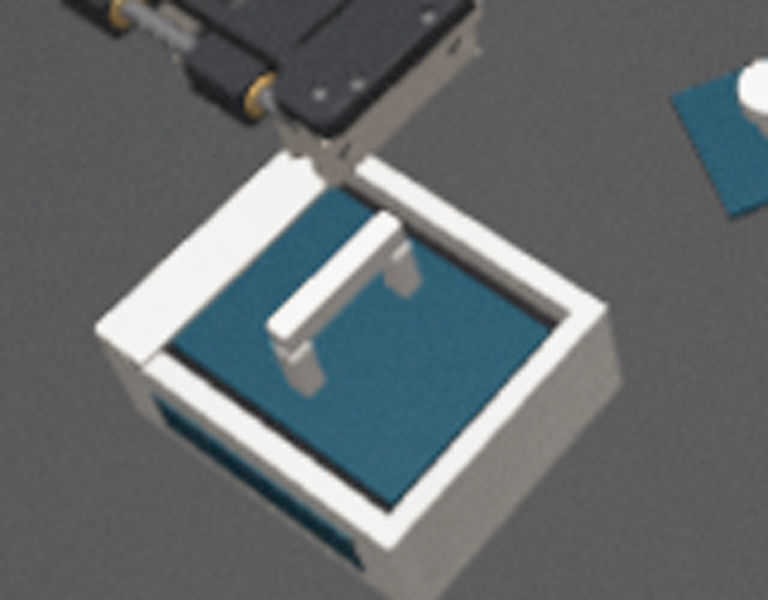

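The cover lies flat and centred with even gaps, its edge under the lip. The handle is free and the small cover has not moved.

```bash
python3 -c "
from cell import bot
print(bot.finish_job())"
```

```text
the job is handed in; nothing more can be done
None
```

The job is handed in: the last picture showed the cover flat in the bay with one short edge under the lip, the gripper clear and the small cover unmoved. The hand-in returned no verdict.

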